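# Box up the spare torch nozzle

### The job

Put the spare brass torch nozzle into the open tub in the caddy, then put the oblong lid on that tub and press it down until it has snapped fully home, level all round, on both catches. Leave the square lid where it lies, and finish with the lid let go.

Things in the scene. Friction and masses are not known exactly. Their poses are not given: they have to be found in the camera images.
- nozzle_center (a point): Brass welding-torch gas nozzle standing on its narrow end: round, 50 mm tall, 24 mm diameter over its upper half, narrowing to 18 mm at the foot; about 90 g. This point is on its axis, half-way up (25 mm above its foot); z is its axis, up as it stands. Standing or lying in the tub are both fine.
- tub_rim (a point): Open oblong grey plastic tub fixed in one bay of a steel caddy. Outside 130 mm (its x) by 95 mm (its y), 66 mm high, walls and floor 3 mm, standing 4 mm above the bench. This point: middle of its mouth at rim level; x along its length, y across, z up. A lid laid on loosely rests on the two catches, level, about 8 to 12 mm too high.
- full_tub: The same tub already lidded, fixed in the caddy's other bay (centre 124 mm from the open one along y, either side); the grip bar on its lid stands 25 mm above its rim. Nothing to do here. Origin: centre of its underside; axes as the open tub's.
- catch0 (a joint): Black sprung catch in the middle of the open tub's +y long side: round nose 28 mm long, 4 mm proud of the wall, centred 6 mm below the rim. 0: out; grows to 0.006 m as it is pushed into the wall. Pressing on the lid's middle with about 6 to 15 N pushes the noses in, often one after the other, until they spring out through the lid's windows and hold it down.
- catch1 (a joint): The same catch on the tub's -y long side. If the lid has snapped on one side only, it leans (about 0.12 rad) with the other side up: pressing the plate's top above that side's catch with up to 20 N snaps it home too.
- lid_center (a point): Oblong white plastic lid that fits the tub, lying skirt down; 80 g. Plate 139 (its x) by 102 mm (y), 3 mm thick; skirt to 18 mm below it, flared to 145 by 109 mm overall, a window in each long side; play per side on the rim 1.8 mm (x), 1.2 (y). Point: middle of the plate's top face, 21 mm above the skirt's lower edge; z up. Fits either way round; snapped home it is 3 mm above the tub's rim.
- lid_grip (a point): Centre of the grip bar on the oblong lid: 56 mm long (lid's x), 14 mm thick (y), 22 mm high, standing on the middle of the plate; this point is half-way up it, 11 mm above the plate's top face and 11 mm below the bar's top.
- square_lid_center (a point): A second white lid of the same kind but square and smaller (plate 95 by 95 mm, flared skirt 102 by 102 mm overall, same grip bar and heights), for another tub; to be left where it lies. This point: middle of its plate's top face, 21 mm above the skirt's lower edge; z up.

How it is judged:
On the way, in this order (a step that is already met when the one before it is completed fails the run):
1. the nozzle is let go inside the open tub, wholly below the rim (x of nozzle_center in the frame of tub_rim between -0.06 and 0.06 m and y of nozzle_center in the frame of tub_rim between -0.043 and 0.043 m and z of nozzle_center in the frame of tub_rim below -0.03 m and contact force between the fingers and nozzle below 0.2 N), for 0.2 s.
2. the oblong lid is snapped home on the tub, level (z of lid_center in the frame of tub_rim below 0.0055 m and horizontal distance between lid_center and tub_rim below 0.005 m and angle between lid_center's own z axis and vertical below 0.035 rad and angle between the x axis of lid_center and the x axis of tub_rim, either way round below 0.06 rad), for 0.2 s.
At the end, for the whole second after the job is handed in: Nozzle inside the tub, its centre at least 30 mm below the rim. Oblong lid snapped home: plate top at most 5.5 mm above the rim (seated: 3 mm), within 5 mm of centred and 0.06 rad of the tub's length, tilt under 0.035 rad. All at rest (all of step 2 and x of nozzle_center in the frame of tub_rim between -0.06 and 0.06 m and y of nozzle_center in the frame of tub_rim between -0.043 and 0.043 m and z of nozzle_center in the frame of tub_rim below -0.03 m and linear speed of lid below 0.02 m/s and linear speed of nozzle below 0.05 m/s); the robot touches nothing.
It fails at once if the square lid is shifted by more than 30 mm (distance of square_lid_center from where it was at the start of the episode above 0.03 m).
It also fails if it takes over 64 s, if anything falls off the work surface, if the arm or the gripper's body presses on something with over 40 N, if the wrist force passes 120 N, or if a joint passes its speed limit or range.

### The arm

A 6-joint arm with a two-finger parallel gripper is mounted at the origin on the work surface. World frame = base frame: x ahead of the robot, y to its left, z up, the work surface at z = 0. Lengths are in m, angles in rad, forces in N, time in s.
With the tool pointing down it reaches from about 0.35 to 0.975 m from the base axis. Payload 7.1 kg.
Tool frame: the origin (TCP) lies at the very end of the fingers, on their centre line; the grasp point (between the pads) lies arm.grip_depth behind it (arm.grip_depth is the distance from the TCP to the grasp point, in m); z points along the fingers, y is the direction in which the jaws open and shut (so a half turn about z gives the same grasp; the last joint's range is limited). The gripper opens to 88 mm and grips with 3 to 60 N. Pads are 20 mm wide; open, the fingers measure 115 mm over their backs; the gripper's body (75 mm by 178 mm) begins 61 mm behind the grasp point.
Start: joints at [-1.225, 0.423, 1.63, -0, 1.089, -0.019], TCP at [0.223, -0.584, 0.223] pointing down, gripper open.
Joint ranges: [-3, 3], [-0.9, 2.11], [0.09, 2.58], [-1.31, 4.45], [0.11, 2.69], [-2.54, 2.54]. Speed limits (rad/s): [2.39, 2.39, 3.01, 3.14, 3.14, 3.14].

### API

Orientations are given as a unit quaternion [x, y, z, w].
In Python, from rig import arm gives the robot as it stands.
- The arm moves only by the tool move_arm, never from a script. Its argument "commands" is a list of rows, each a list of 7 numbers: the shift along the world's x, y, z as a fraction of full scale, then the turn, a rotation vector about the world's x, y, z as a fraction of full scale, then the opening, from 0 (shut) to 1 (fully open). In form: [[tx, ty, tz, ax, ay, az, grip], ...]. A call has 1 to 20 rows; each row shifts and turns the commanded pose from where the row before left it; what a row does not reach is not made up. Full scale, the value 1, is 4 cm for a shift and 6 degrees for a turn. A row lasts 1/12 s, in which the tool goes at most 41.7 mm and 7.16 degrees, less where a joint would pass 70% of its speed; a pose out of reach is approached as far as the arm can. A call with a number of a shift or a turn outside -1 to 1 is refused whole. A call with a gripper value outside its range is refused whole. The fingers move at their own pace and stop on an object; "squeeze" is the grip in N (left out, the last holds). Time passes only in rows, so rows that do not move let the fingers close. It gives the time, the measured TCP pose, the force and the opening at its end, in the units of the state.
- arm.get_state(): the state, without advancing time (a new reading comes with each control period).
- arm.read_camera(name): name is "scene" or "top"; returns a dict with "img" (480x640x3 uint8, red, green, blue), "depth" (480x640 float32, m along the optical axis (not along the pixel's ray), 0 where there is no reading), "fov_y" (degrees; the focal length in pixels is half the picture's height over the tangent of half this angle, whatever the lens; pixels are square), "cx", "cy" (the principal point, pixels), "k1" (the pictures are not rectified: a ray, as slopes to the right and down, at radius r is drawn at 1 + k1 r^2 times it, then the intrinsics apply), "rvec" (rotation vector, rad) and "tvec" (3), from world to camera coordinates, as OpenCV has them. Camera axes: x right, y down, z forward; pixel columns grow to the right and rows downward; lengths in m; the calibration is good to about 2 mm. A picture is of the moment at which its call begins.
- arm.sign_off(): hands the job in, once; it reports no verdict.
The state is a dict: "t": time; "joint_positions": joint angles; "joint_velocities": joint speeds; "tau": joint torques, N m; "position": TCP position; "ee_rot": TCP orientation; "wrist_force": force on the tool from outside, world axes, zero at the start; "ft_torque": the same for the moment, N m; "gripper_width": finger opening in m.
Only numpy, scipy, OpenCV 4.12 (cv2) and the standard library are available. Lean on these libraries where they do the work, as an engineer would, in place of code of your own. Each camera call takes 0.05 s, during which the arm holds its last target. There are 200 camera calls.

## Working session

There is one attempt and no reset: what is moved stays moved. The work goes in short steps, Python scripts to look and compute and a tool call to move; the robot and the scene stay as the last step left them, time stands still between calls to the robot, and variables do not carry over. Pictures are saved under pics/ and viewed, about 8 in all and at most 12, crops included, and the job is handed in when it is done.

Besides the shell and the picture viewer there is one more tool, called after "Call:" as name(argument=value, ...), one argument or row to a line, values as JSON. move_arm: Moves the arm, as the interface text tells. Its arguments: {"type":"object","properties":{"commands":{"type":"array"},"squeeze":{"type":"number"}},"required":["commands"]}

```bash
ls; mkdir -p pics; cat > h.py <<'E'
import numpy as np, cv2
from rig import arm
def cam(n):
    c=arm.read_camera(n); c['f']=240/np.tan(np.radians(c['fov_y'])/2)
    c['R']=cv2.Rodrigues(np.array(c['rvec'],float))[0]; c['t']=np.array(c['tvec'],float)
    c['K']=np.array([[c['f'],0,c['cx']],[0,c['f'],c['cy']],[0,0,1]]); return c
def slopes(c,uv):
    d=(np.atleast_2d(np.array(uv,float))-[c['cx'],c['cy']])/c['f']; s=d.copy()
    for _ in range(20): s=d/(1+c['k1']*(s**2).sum(1,keepdims=True))
    return s
def plane(c,uv,z):
    s=slopes(c,uv); r=np.c_[s,np.ones(len(s))]@c['R']; o=-c['R'].T@c['t']
    return o+r*((z-o[2])/r[:,2])[:,None]
def cloud(c):
    v,u=np.mgrid[0:480,0:640]; s=slopes(c,np.c_[u.ravel(),v.ravel()])
    d=c['depth'].ravel()[:,None]; P=(np.c_[s,np.ones(len(s))]*d-c['t'])@c['R']
    P[d[:,0]==0]=np.nan; return P.reshape(480,640,3)
def save(n,img): cv2.imwrite('pics/'+n+'.png',cv2.cvtColor(np.ascontiguousarray(img),cv2.COLOR_RGB2BGR))
E
python3 - <<'E'
from h import *
print(arm.grip_depth, arm.get_state())
for n in('scene','top'):
    c=cam(n); save(n+'0',c['img']); np.savez(n+'0.npz',**c); print(n,c['f'],c['k1'],-c['R'].T@c['t'],c['R'].round(2).tolist())
E
```

```text
pics
0.0187 {'t': 0.0, 'joint_positions': array([-1.22497930e+00,  4.23796210e-01,  1.63067163e+00,  1.77845980e-05,
        1.08857940e+00, -1.90147160e-02]), 'joint_velocities': array([-1.13540948e-03, -6.73997094e-04, -1.24642951e-03, -6.47719928e-05,
        7.60294574e-04, -2.87956620e-05]), 'tau': array([ 9.53077069e-04, -5.44625008e+01, -2.73662746e+01,  6.44766726e-02,
        2.28003028e-02, -1.43702873e-04]), 'position': array([ 0.22283267, -0.583351  ,  0.22193677]), 'ee_rot': array([ 9.83408798e-01,  1.81401781e-01, -1.10542056e-04, -7.18886787e-04]), 'wrist_force': array([0.59951843, 0.74481094, 0.23871726]), 'ft_torque': array([-0.02182096, -0.00815071,  0.03014922]), 'gripper_width': 0.0880293529636105}
scene 536.463263639365 -0.011738268515193094 [ 1.13306721 -0.51382234  0.55364629] [[0.66, 0.75, -0.02], [0.41, -0.39, -0.82], [-0.62, 0.54, -0.57]]
top 623.5905185957665 -0.11223500782736298 [ 0.51496966 -0.03558697  1.20980296] [[-0.02, -1.0, 0.01], [-1.0, 0.02, -0.05], [0.05, -0.01, -1.0]]
```

View pics/scene0.png

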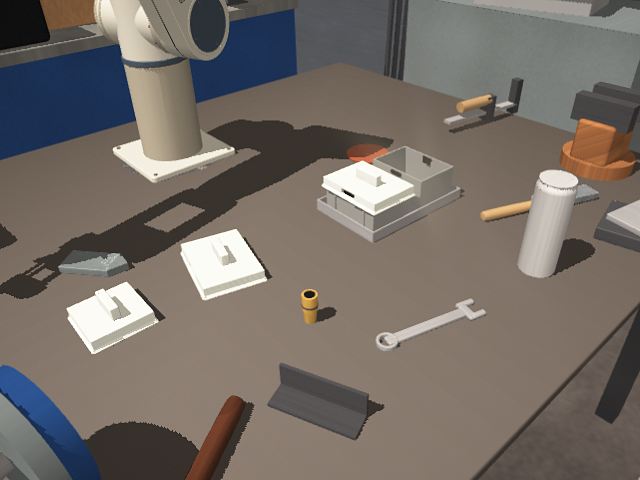

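View pics/top0.png

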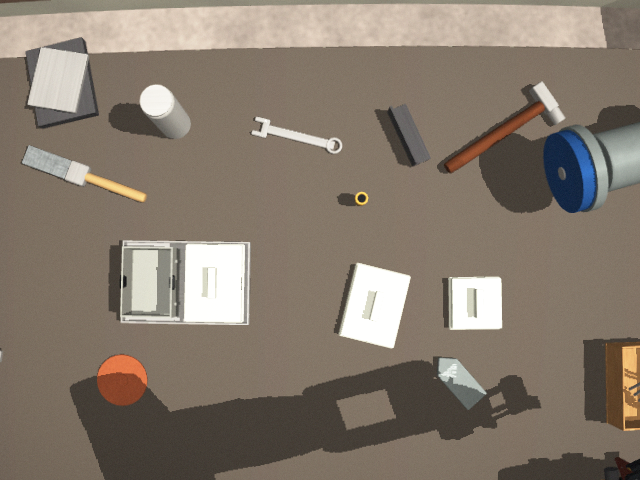

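The top view shows the open tub at about (147,282), the full tub at (215,283), the oblong lid at (375,305), the square lid at (475,303) and the nozzle at (361,198). The scene view agrees, with the nozzle at (310,306) and the oblong lid at (222,262).

```bash
cat > m.py <<'E'
from h import *
def load(n): return dict(np.load(n+'.npz'))
def blob(c,P,box,zlo,zhi,white=False):
    u0,v0,u1,v1=box; m=np.zeros((480,640),np.uint8); z=P[...,2]
    s=(z>zlo)&(z<zhi)
    if white: s&=c['img'].min(2)>170
    m[v0:v1,u0:u1]=s[v0:v1,u0:u1]; return m
def rect(P,m):
    q=P[m>0]; r=cv2.minAreaRect((q[:,:2]*1000).astype(np.float32)); return q.shape[0],np.median(q[:,2]).round(4),np.array(r[0]).round(1),np.array(r[1]).round(1),round(r[2],1)
if __name__=='__main__':
    c=load('top0');P=cloud(c)
    for nm,b,lo,hi,w in [('oblong plate',(320,250,430,360),.016,.026,1),('oblong bar',(320,250,430,360),.036,.05,1),('square plate',(440,265,515,340),.016,.026,1),('square bar',(440,265,515,340),.036,.05,1),
     ('rim',(110,230,182,335),.064,.078,0),('full plate',(176,230,260,335),.066,.08,1),('full bar',(176,230,260,335),.088,.105,1),('noz',(340,180,380,220),.044,.06,0),('bench',(400,190,440,240),-.02,.02,0)]:
        print(nm,*rect(P,blob(c,P,b,lo,hi,w)))
    # rays: nozzle by colour
    for n,b in (('top0',(340,180,380,220)),('scene0',(290,280,330,335))):
        c=load(n); h=cv2.cvtColor(c['img'],cv2.COLOR_RGB2HSV); m=np.zeros((480,640),np.uint8)
        u0,v0,u1,v1=b; m[v0:v1,u0:u1]=((h[...,1]>140)&(h[...,2]>60))[v0:v1,u0:u1]
        x,y,w,hh=cv2.boundingRect(m); print(n,x,y,w,hh, plane(c,[(x+w/2-.5,y+hh/2-.5)],.05 if n[0]=='t' else .025))
        if n[0]=='s':
            q=P=cloud(c)[m>0]; print(np.nanmin(q,0),np.nanmax(q,0))
    cs=cloud(load('scene0')); q=cs[(cs[...,2]>.036)&(cs[...,2]<.05)&(load('scene0')['img'].min(2)>120)&(np.indices((480,640))[1]<280)]; 
    print(len(q))
    c=load('scene0')
    for nm,b,lo,hi in [('oblong bar s',(175,225,270,300),.038,.05),('noz s',(290,280,330,335),.046,.056),('rim s',(370,140,460,200),.066,.076)]:
        print(nm,*rect(cs,blob(c,cs,b,lo,hi)))
    t=load('top0')['img'][225:370,105:420]; save('crop',cv2.resize(t,None,fx=2.5,fy=2.5,interpolation=cv2.INTER_CUBIC))
E
python3 m.py
```

```text
oblong plate 3419 0.0199 [ 467.6 -163.7] [103.4 139.7] 74.8
oblong bar 228 0.0415 [ 467.8 -163.4] [14.7 55.9] 74.5
square plate 2025 0.0199 [ 467.9 -359.3] [97.2 94.8] 89.9
square bar 205 0.0419 [ 467.6 -358.8] [55.1 15.4] 0.9
rim 561 0.0679 [520.3 260.8] [101.8 130.7] 87.3
full plate 3983 0.0719 [516.1 138.4] [104.1 139.1] 88.9
full bar 261 0.0933 [516.9 138.5] [14.8 55.6] 88.5
noz 124 0.0491 [ 670.3 -138.7] [21.2 22.7] 86.1
bench 1986 -0.0011 [ 642.8 -256.9] [79.4 97.5] 88.9
top0 355 192 13 14 [[ 0.66912223 -0.13767448  0.05      ]]
scene0 302 289 16 35 [[ 0.66759443 -0.13740841  0.025     ]]
[ 0.64449209 -0.15146006 -0.00193774] [ 0.68312872 -0.12750975  0.05256885]
658
oblong bar s 188 0.043 [ 466.8 -163.3] [14.2 59.2] 75.9
noz s 173 0.0502 [ 670.2 -138.6] [21.9 25. ] 49.7
rim s 1353 0.0728 [520.7 203.1] [134.7 222.3] 0.4
```

View pics/crop.png

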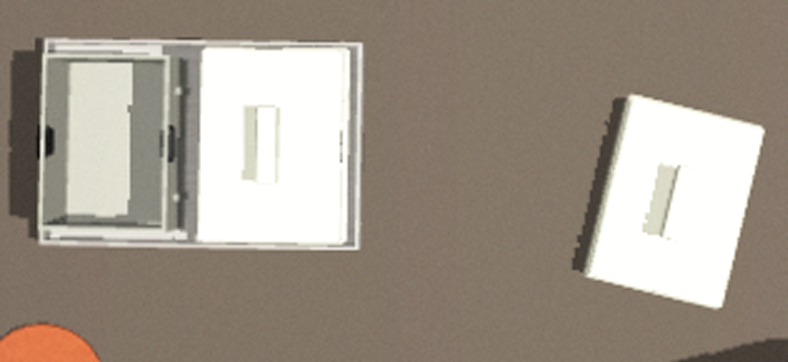

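Call:
move_arm(
  commands=[
    [0.62,0.62,0,0,0,0.64,1],
    [0.62,0.62,0,0,0,0.64,1],
    [0.62,0.62,0,0,0,0.64,1],
    [0.62,0.62,0,0,0,0.64,1],
    [0.62,0.62,0,0,0,0.64,1],
    [0.62,0.62,0,0,0,0.64,1],
    [0.62,0.62,0,0,0,0.64,1],
    [0.62,0.62,0,0,0,0.64,1],
    [0.62,0.62,0,0,0,0.64,1],
    [0.62,0.62,0,0,0,0.64,1],
    [0.62,0.62,0,0,0,0.64,1],
    [0.62,0.62,0,0,0,0.64,1],
    [0.62,0.62,0,0,0,0.64,1],
    [0.62,0.62,0,0,0,0.64,1],
    [0.62,0.62,0,0,0,0.64,1],
    [0.62,0.62,0,0,0,0.64,1],
    [0.62,0.62,0,0,0,0.64,1],
    [0.62,0.62,0,0,0,0.64,1],
    [0,0,0,0,0,0,1],
    [0,0,0,0,0,0,1],
  ],
)

```text
t: 1.77
position: [0.6699, -0.1359, 0.2218]
ee_rot: [0.706, 0.708, -0.0, -0.0]
wrist_force: [0.4, -0.2, -0.1]
gripper_width: 0.0883
```

```bash
python3 - <<'E'
from m import *
c=load('top0');P=cloud(c)
# tub walls: rim points per side, catches excluded; and caddy/full-tub yaw
m=blob(c,P,(110,230,182,335),.062,.078); q=P[m>0]*1000
o=np.array([519.,261.5]); a=np.radians(-1.1); R=np.array([[np.cos(a),np.sin(a)],[-np.sin(a),np.cos(a)]])
l=(q[:,:2]-o)@R.T
for nm,s in [('-y',(l[:,1]<-40)&(abs(l[:,0])<55)&(abs(l[:,0])>18)),('+y',(l[:,1]>40)&(abs(l[:,0])<55)&(abs(l[:,0])>18)),('-x',(l[:,0]<-55)&(abs(l[:,1])<40)),('+x',(l[:,0]>55)&(abs(l[:,1])<40))]:
    k=0 if 'y' in nm else 1; p=np.polyfit(l[s][:,k],l[s][:,1-k],1); print(nm,s.sum(),'med',np.median(l[s][:,1-k]).round(2),'sd',l[s][:,1-k].std().round(2),'slope deg',np.degrees(p[0]).round(2))
E
```

```text
-y 101 med -46.05 sd 1.26 slope deg -0.67
+y 111 med 46.23 sd 1.52 slope deg -1.0
-x 81 med -61.71 sd 1.16 slope deg 1.4
+x 70 med 65.21 sd 1.09 slope deg 1.63
```

Call:
move_arm(
  commands=[
    [0,-0.06,-1,0,0,0,1],
    [0,0,-1,0,0,0,1],
    [0,0,-1,0,0,0,1],
    [0,0,-1,0,0,0,1],
    [0,0,-0.5,0,0,0,1],
    [0,0,-0.5,0,0,0,1],
    [0,0,0,0,0,0,1],
    [0,0,0,0,0,0,0],
    [0,0,0,0,0,0,0],
    [0,0,0,0,0,0,0],
    [0,0,0,0,0,0,0],
    [0,0,0,0,0,0,0],
    [0,0,0,0,0,0,0],
    [0,0,0,0,0,0,0],
  ],
  squeeze=20,
)

```text
t: 2.93
position: [0.6697, -0.1399, 0.0233]
ee_rot: [0.707, 0.707, 0.0, 0.0]
wrist_force: [-0.2, 0.5, 0.5]
gripper_width: 0.0449
```

Call:
move_arm(
  commands=[
    [0,0,0,0,0,0,0],
    [0,0,0,0,0,0,0],
    [0,0,0,0,0,0,0],
    [0,0,0,0,0,0,0],
    [0,0,0,0,0,0,0],
    [0,0,0,0,0,0,0],
    [0,0,0,0,0,0,0],
    [0,0,0,0,0,0,0],
    [0,0,0,0,0,0,0],
    [0,0,0,0,0,0,0],
  ],
)

```text
t: 3.77
position: [0.6694, -0.1398, 0.0226]
ee_rot: [0.707, 0.707, -0.0, -0.0]
wrist_force: [0.5, 0.6, -0.6]
gripper_width: 0.0235
```

Call:
move_arm(
  commands=[
    [0,0,0.5,0,0,0,0],
    [0,0,0.9,0,0,0,0],
    [0,0,1,0,0,0,0],
    [0,0,1,0,0,0,0],
    [-0.26,0.7,0,0,0,0,0],
    [-0.26,0.72,0,0,0,0,0],
    [-0.26,0.72,0,0,0,0,0],
    [-0.26,0.72,0,0,0,0,0],
    [-0.26,0.72,0,0,0,0,0],
    [-0.27,0.72,0,0,0,0,0],
    [-0.27,0.72,0,0,0,0,0],
    [-0.27,0.72,0,0,0,0,0],
    [-0.27,0.72,0,0,0,0,0],
    [-0.27,0.72,0,0,0,0,0],
    [-0.27,0.72,0,0,0,0,0],
    [-0.27,0.72,0,0,0,0,0],
    [-0.27,0.72,0,0,0,0,0],
    [-0.27,0.72,0,0,0,0,0],
    [0,0,0,0,0,0,0],
    [0,0,0,0,0,0,0],
  ],
)

```text
t: 5.43
position: [0.5195, 0.2637, 0.1586]
ee_rot: [0.706, 0.708, -0.0, 0.0]
wrist_force: [-0.4, 0.4, -1.2]
gripper_width: 0.0235
```

Call:
move_arm(
  commands=[
    [0,0,-1,0,0,0,0],
    [0,0,-0.9,0,0,0,0],
    [0,0,-0.7,0,0,0,0],
    [0,0,-0.5,0,0,0,0],
    [0,0,0,0,0,0,0],
    [0,0,0,0,0,0,0.6],
    [0,0,0,0,0,0,0.6],
    [0,0,0,0,0,0,0.6],
    [0,0,0,0,0,0,0.6],
    [0,0,0,0,0,0,0.6],
    [0,0,0,0,0,0,0.6],
    [0,0,0,0,0,0,0.6],
    [0,0,0,0,0,0,0.6],
  ],
)

```text
t: 6.52
position: [0.5203, 0.2627, 0.035]
ee_rot: [0.707, 0.707, 0.0, 0.0]
wrist_force: [0.5, -0.2, 0.1]
gripper_width: 0.0527
```

Call:
move_arm(
  commands=[
    [0,0,0.6,0,0,0,0.6],
    [0,0,1,0,0,0,0.6],
    [0,0,1,0,0,0,0.6],
    [0,0,1,0,0,0,0.7],
    [0,-0.71,0,0,0,0.83,0.8],
    [-0.1,-0.71,0,0,0,0.83,0.8],
    [-0.1,-0.71,0,0,0,0.83,0.8],
    [-0.1,-0.71,0,0,0,0.83,0.8],
    [-0.1,-0.71,0,0,0,0.83,0.8],
    [-0.1,-0.71,0,0,0,0.83,0.8],
    [-0.1,-0.71,0,0,0,0.83,0.8],
    [-0.1,-0.71,0,0,0,0.83,0.8],
    [-0.1,-0.71,0,0,0,0.83,0.8],
    [-0.1,-0.71,0,0,0,0.83,0.8],
    [-0.1,-0.71,0,0,0,0.83,0.8],
    [-0.1,-0.71,0,0,0,0.83,0.8],
    [-0.1,-0.71,0,0,0,0.84,0.8],
    [-0.1,-0.71,0,0,0,0.84,0.8],
    [0,-0.71,0,0,0,0.84,0.8],
    [0,0,0,0,0,0,0.8],
  ],
)

```text
t: 8.18
position: [0.4685, -0.1672, 0.179]
ee_rot: [0.13, 0.991, -0.001, 0.001]
wrist_force: [1.2, -0.0, -0.3]
gripper_width: 0.07
```

```bash
python3 - <<'E'
from h import *
from scipy.spatial.transform import Rotation as Ro
c=cam('top'); np.savez('top1.npz',**c); s=arm.get_state(); Rm=Ro.from_quat(s['ee_rot']).as_matrix()
print(s['position'],np.degrees(np.arctan2(Rm[1,1],Rm[0,1])),s['joint_positions'].round(2))
P=cloud(c); q=P[265:300,132:165].reshape(-1,3); print(np.nanpercentile(q[:,2],[5,50,95,100]))
save('tub1',cv2.resize(c['img'][230:335,110:270],None,fx=4,fy=4,interpolation=cv2.INTER_CUBIC))
E
```

```text
[ 0.46819514 -0.16534002  0.17880062] 74.71040507644976 [-0.36  0.3   1.95 -0.    0.9  -1.67]
[0.00233023 0.00640176 0.05611345 0.06314564]
```

View pics/tub1.png

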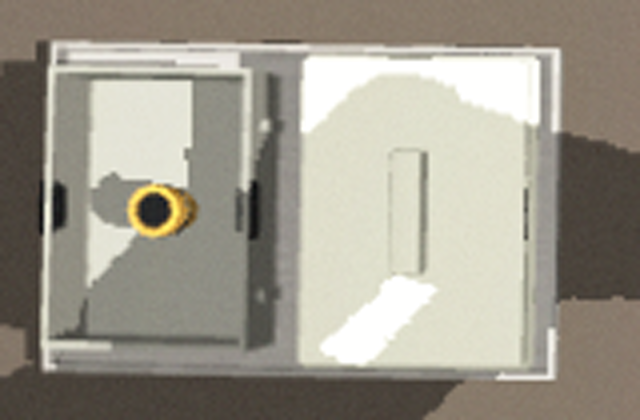

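The nozzle is standing in the tub, at about (155,210) in the crop. Next is the lid's bar.

Call:
move_arm(
  commands=[
    [-0.02,0.04,-1,0,0,0,0.8],
    [0,0,-1,0,0,0,0.8],
    [0,0,-0.9,0,0,0,0.8],
    [0,0,-0.6,0,0,0,0.8],
    [0,0,-0.25,0,0,0,0.8],
    [0,0,-0.1,0,0,0,0.8],
    [0,0,0,0,0,0,0.8],
    [0,0,0,0,0,0,0.8],
  ],
)

```text
t: 8.9
position: [0.4683, -0.1618, 0.0258]
ee_rot: [0.131, 0.991, -0.0, 0.001]
wrist_force: [0.1, 0.6, -0.2]
gripper_width: 0.0704
```

Call:
move_arm(
  commands=[
    [0,-0.02,-0.05,0,0,0,0],
    [0,0,0,0,0,0,0],
    [0,0,0,0,0,0,0],
    [0,0,0,0,0,0,0],
    [0,0,0,0,0,0,0],
    [0,0,0,0,0,0,0],
    [0,0,0,0,0,0,0],
    [0,0,0,0,0,0,0],
    [0,0,0,0,0,0,0],
    [0,0,0,0,0,0,0],
    [0,0,0,0,0,0,0],
    [0,0,0,0,0,0,0],
    [0,0,0,0,0,0,0],
    [0,0,0,0,0,0,0],
  ],
  squeeze=40,
)

```text
t: 10.07
position: [0.4674, -0.1626, 0.0226]
ee_rot: [0.131, 0.991, 0.0, -0.0]
wrist_force: [-0.2, -0.0, -0.1]
gripper_width: 0.0137
```

Call:
move_arm(
  commands=[
    [0,0,0.4,0,0,0,0],
    [0,0,0.8,0,0,0,0],
    [0,0,1,0,0,0,0],
    [0,0,1,0,0,0,0],
    [0.09,0.66,0,0,0,0.15,0],
    [0.09,0.71,0,0,0,0.15,0],
    [0.09,0.71,0,0,0,0.15,0],
    [0.09,0.71,0,0,0,0.15,0],
    [0.09,0.71,0,0,0,0.15,0],
    [0.09,0.71,0,0,0,0.15,0],
    [0.09,0.71,0,0,0,0.14,0],
    [0.09,0.71,0,0,0,0.14,0],
    [0.09,0.71,0,0,0,0.14,0],
    [0.09,0.71,0,0,0,0.14,0],
    [0.09,0.71,0,0,0,0.14,0],
    [0.09,0.71,0,0,0,0.14,0],
    [0.09,0.71,0,0,0,0.14,0],
    [0.09,0.71,0,0,0,0.14,0],
    [0.08,0.71,0,0,0,0.14,0],
    [0,0,0,0,0,0,0],
  ],
)

```text
t: 11.73
position: [0.5217, 0.2657, 0.1508]
ee_rot: [0.017, 1.0, 0.001, 0.001]
wrist_force: [0.2, -0.6, -0.1]
gripper_width: 0.0138
```

```bash
python3 - <<'E'
from m import *
from scipy.spatial.transform import Rotation as Ro
c=cam('top'); np.savez('top2.npz',**c); d=cam('scene'); np.savez('scene2.npz',**d); s=arm.get_state(); Rm=Ro.from_quat(s['ee_rot']).as_matrix()
print(s['position'],np.degrees(np.arctan2(Rm[1,1],Rm[0,1])),s['gripper_width'],s['wrist_force'])
P=cloud(c); zt=s['position'][2]-.0016; w=(P[...,2]>zt-.006)&(P[...,2]<zt+.004)&(abs(P[...,0]-.52)<.09)&(abs(P[...,1]-.262)<.08)
q=P[w]; print(len(q),np.median(q[:,2]),np.linalg.lstsq(np.c_[q[:,:2],np.ones(len(q))],q[:,2],rcond=None)[0]); print(rect(P,w.astype(np.uint8)))
v,u=np.nonzero(w); print(u.min(),u.max(),v.min(),v.max())
save('both2',np.hstack([cv2.resize(c['img'][220:340,80:220],(400,343)),cv2.resize(d['img'][70:240,280:480],(400,343))]))
E
```

```text
[0.52049662 0.26193461 0.15022645] 87.970154506703 0.01381024898289125 [-0.55252066 -0.52120262 -1.68549051]
1793 0.14783130215526832 [0.00253484 0.00099466 0.14621485]
(1793, np.float64(0.1478), array([521.9, 264.6]), array([101.3, 139.8]), 87.9)
105 163 240 322
```

View pics/both2.png

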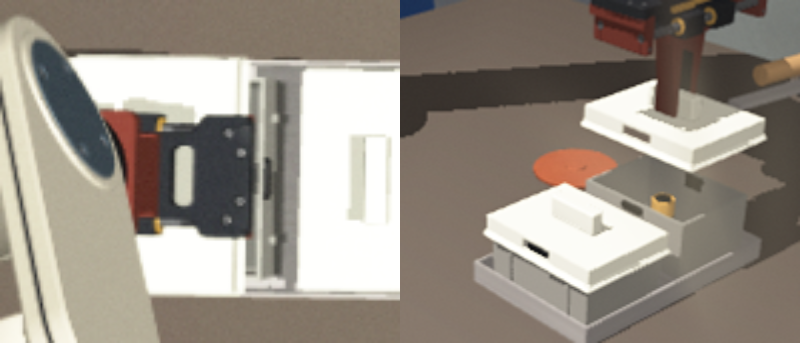

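The lid hangs level and square above the open tub. The arm was still settling in that picture, so I'll measure again.

```bash
python3 - <<'E'
from m import *
cam('top');c=cam('top');d=cam('scene'); s=arm.get_state(); print(s['position'])
for cc,nm in((c,'top'),(d,'scene')):
    P=cloud(cc); w=(abs(P[...,2]-.148)<.004)&(abs(P[...,0]-.52)<.09)&(abs(P[...,1]-.262)<.08); print(nm,rect(P,w.astype(np.uint8)))
    q=P[w]*1000; print('pct',np.percentile(q[:,0],[.5,99.5]).round(1),np.percentile(q[:,1],[.5,99.5]).round(1))
o=np.array([521.,262.]); a=np.radians(-2.2); R=np.array([[np.cos(a),np.sin(a)],[-np.sin(a),np.cos(a)]])
for n in('top0','top1','scene0'):
    k=load(n);P=cloud(k);q=P[(abs(P[...,2]-.069)<.005)&(abs(P[...,0]-.521)<.08)&(P[...,1]>.2)&(P[...,1]<.325)]*1000
    l=(q[:,:2]-o)@R.T; x,y=l.T
    for nm,t,b in(('y-',y,(y<-40)&(y>-52)&(abs(x)>18)&(abs(x)<58)),('y+',y,(y>40)&(abs(x)>18)&(abs(x)<58)),('x-',x,(x<-57)&(abs(y)<40)),('x+',x,(x>57)&(abs(y)<40))):
        print(n,nm,b.sum(),np.percentile(t[b],[5,50,95]).round(1),end=' ; ')
    print()
E
```

```text
[0.52048777 0.26017234 0.15036901]
top (1672, np.float64(0.1473), array([520.2, 259.8]), array([100.7, 140. ]), 87.9)
pct [449.2 590.7] [208.4 303.7]
scene (1384, np.float64(0.1495), array([519.9, 260.5]), array([107.3, 144.4]), 88.0)
pct [450.  591.4] [206.4 311.5]
top0 y- 96 [-47.9 -46.4 -44.5] ; top0 y+ 102 [43.8 45.7 48.2] ; top0 x- 79 [-65.5 -64.  -62.5] ; top0 x+ 69 [62.  63.3 64.6] ; 
top1 y- 100 [-48.3 -46.6 -44.4] ; top1 y+ 100 [43.8 45.6 47.8] ; top1 x- 80 [-65.6 -64.  -62.4] ; top1 x+ 71 [62.  63.2 64.7] ; 
scene0 y- 128 [-48.3 -46.5 -44. ] ; scene0 y+ 117 [42.9 45.2 48.9] ; scene0 x- 102 [-65.8 -63.2 -61.2] ; scene0 x+ 112 [61.4 63.6 65.4] ;
```

Call:
move_arm(
  commands=[
    [0.01,0.04,-0.5,0,0,0,0],
    [0,0,-0.5,0,0,0,0],
    [0,0,-0.3,0,0,0,0],
    [0,0,0,0,0,0,0],
    [0,0,0,0,0,0,0],
    [0,0,0,0,0,0,0],
    [0,0,0,0,0,0,0],
  ],
)

```text
t: 12.57
position: [0.5221, 0.263, 0.0997]
ee_rot: [0.019, 1.0, 0.0, 0.001]
wrist_force: [0.2, -0.1, -0.8]
gripper_width: 0.0137
```

```bash
python3 - <<'E'
from m import *
c=cam('top');d=cam('scene'); s=arm.get_state(); print(s['position'],s['wrist_force'])
z=s['position'][2]-.0016
for cc,nm in((c,'top'),(d,'scene')):
    P=cloud(cc); w=(abs(P[...,2]-z+.0005)<.005)&(abs(P[...,0]-.52)<.09)&(abs(P[...,1]-.262)<.06); print(nm,rect(P,w.astype(np.uint8)))
    q=P[w]*1000; l=(q[:,:2]-[520.7,261.6])@np.array([[.99926,-.0384],[.0384,.99926]]).T
    a=l[abs(l[:,0])<55]; b=l[abs(l[:,1])<40]; print('local x',np.percentile(b[:,0],[1,99]).round(1),'y',np.percentile(a[:,1],[1,99]).round(1))
save('near3',np.hstack([cv2.resize(c['img'][220:340,80:220],(400,343)),cv2.resize(d['img'][100:230,310:480],(448,343))]))
E
```

```text
[0.52196052 0.26316287 0.09964692] [ 0.29986092 -0.79584223 -0.29963124]
top (1561, np.float64(0.0969), array([521.7, 259. ]), array([ 97.4, 140.2]), 88.9)
local x [-66.9  70.9] y [-49.4  30.3]
scene (1455, np.float64(0.0989), array([521.5, 263. ]), array([106.8, 143.6]), 87.3)
local x [-66.9  71.5] y [-51.1  52.3]
```

View pics/near3.png

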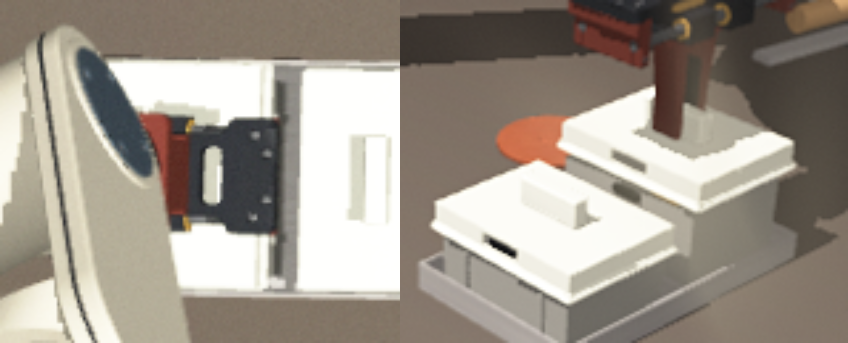

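The lid is about 10 mm over the rim, roughly +1.5 mm off in x and +1 mm in y. I'll correct that and lower it.

Call:
move_arm(
  commands=[
    [-0.04,-0.03,0,0,0,0,0],
    [0,0,-0.1,0,0,0,0],
    [0,0,-0.1,0,0,0,0],
    [0,0,-0.1,0,0,0,0],
    [0,0,-0.05,0,0,0,0],
    [0,0,0,0,0,0,0],
    [0,0,0,0,0,0,0],
    [0,0,0,0,0,0,0],
  ],
)

```text
t: 13.33
position: [0.52, 0.2619, 0.0848]
ee_rot: [0.019, 1.0, 0.0, 0.0]
wrist_force: [0.3, -0.8, 3.1]
gripper_width: 0.0139
```

Call:
move_arm(
  commands=[
    [0,0,-0.04,0,0,0,0],
    [0,0,-0.04,0,0,0,0],
    [0,0,0,0,0,0,0],
  ],
)

```text
t: 13.58
position: [0.5201, 0.2618, 0.0814]
ee_rot: [0.019, 1.0, 0.0, 0.0]
wrist_force: [1.8, 0.5, 1.8]
gripper_width: 0.0134
```

Call:
move_arm(
  commands=[
    [0,0,-0.04,0,0,0,0],
    [0,0,-0.04,0,0,0,0],
    [0,0,0,0,0,0,0],
  ],
)

```text
t: 13.83
position: [0.5192, 0.2615, 0.0773]
ee_rot: [0.019, 1.0, -0.0, -0.001]
wrist_force: [0.8, -0.0, -6.0]
gripper_width: 0.0137
```

Call:
move_arm(
  commands=[
    [0,0,-0.04,0,0,0,0],
    [0,0,-0.04,0,0,0,0],
    [0,0,0,0,0,0,0],
    [0,0,0,0,0,0,0],
  ],
)

```text
t: 14.17
position: [0.5197, 0.2617, 0.075]
ee_rot: [0.019, 1.0, -0.0, -0.0]
wrist_force: [0.1, 0.1, -1.1]
gripper_width: 0.0138
```

```bash
python3 - <<'E'
from m import *
d=cam('scene'); s=arm.get_state(); print(s['position'],s['wrist_force'])
P=cloud(d); w=(abs(P[...,2]-.0745)<.007)&(abs(P[...,0]-.5205)<.066)&(abs(P[...,1]-.2615)<.049)
q=P[w]; A=np.c_[q[:,:2]-[.5205,.2615],np.ones(len(q))]; k=np.ones(len(q),bool)
for _ in range(4):
    p=np.linalg.lstsq(A[k],q[k,2],rcond=None)[0]; r=abs(q[:,2]-A@p); k=r<.003
print('lid plane',p,k.sum())
w=(abs(P[...,2]-.0745)<.007)&(abs(P[...,0]-.5165)<.066)&(abs(P[...,1]-.138)<.049); print('full lid z',np.median(P[w][:,2]))
save('s4',cv2.resize(d['img'][110:230,310:480],None,fx=4,fy=4,interpolation=cv2.INTER_CUBIC))
E
```

```text
[0.5197276  0.2616736  0.07503434] [ 0.10496192  1.10861544 -0.28058956]
lid plane [0.00026655 0.00268244 0.07429168] 1114
full lid z 0.07384357190398846
```

View pics/s4.png

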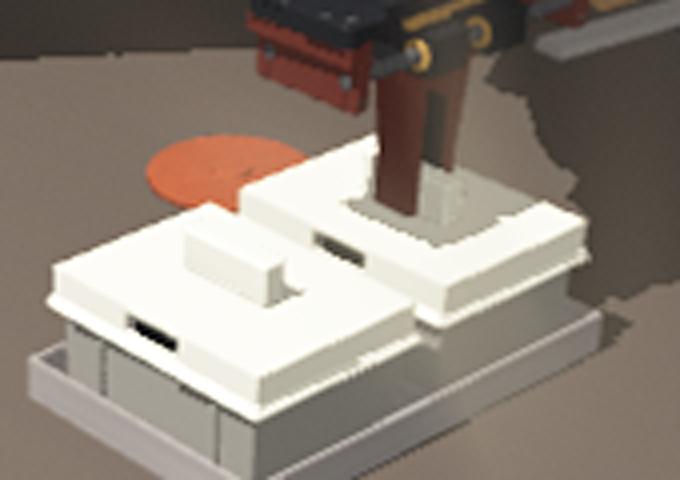

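The lid is level with the full tub's lid, and the catch shows in its window. I'll give it a firm confirming press.

Call:
move_arm(
  commands=[
    [0,0,-0.03,0,0,0,0],
    [0,0,-0.03,0,0,0,0],
    [0,0,0,0,0,0,0],
    [0,0,0,0,0,0,0],
  ],
)

```text
t: 14.55
position: [0.5199, 0.2618, 0.0747]
ee_rot: [0.019, 1.0, 0.0, 0.0]
wrist_force: [-5.8, -2.4, 18.9]
gripper_width: 0.0137
```

Call:
move_arm(
  commands=[
    [0,0,0.06,0,0,0,0],
    [0,0,0,0,0,0,0.5],
    [0,0,0,0,0,0,0.5],
    [0,0,0,0,0,0,0.5],
    [0,0,0,0,0,0,0.5],
    [0,0,0,0,0,0,0.5],
    [0,0,0,0,0,0,0.5],
    [0,0,0.3,0,0,0,0.5],
    [0,0,0.8,0,0,0,0.5],
    [0,0,1,0,0,0,0.5],
    [0,0,1,0,0,0,0.5],
    [-0.5,-0.9,0,0,0,0,0.5],
    [-0.5,-0.9,0,0,0,0,0.5],
    [-0.5,-0.9,0,0,0,0,0.5],
    [-0.5,-0.9,0,0,0,0,0.5],
    [-0.5,-0.9,0,0,0,0,0.5],
    [-0.3,-0.9,0,0,0,0,0.5],
    [0,-0.9,0,0,0,0,0.5],
    [0,0,0,0,0,0,0.5],
    [0,0,0,0,0,0,0.5],
  ],
)

```text
t: 16.22
position: [0.4079, 0.0083, 0.2]
ee_rot: [0.021, 1.0, 0.0, 0.001]
wrist_force: [0.5, 0.8, -0.6]
gripper_width: 0.0441
```

```bash
python3 - <<'E'
from m import *
c=cam('top');d=cam('scene'); s=arm.get_state(); print(s['t'],s['position'],s['gripper_width'])
for cc in(c,d):
    P=cloud(cc)
    for nm,o in(('lid',(.5207,.2616)),('full',(.5165,.1384))):
        w=(abs(P[...,2]-.0735)<.006)&(abs(P[...,0]-o[0])<.08)&(abs(P[...,1]-o[1])<.058)&(cc['img'].min(2)>120)
        q=P[w]; A=np.c_[q[:,:2]-o,np.ones(len(q))]; k=np.ones(len(q),bool)
        for _ in range(5):
            p=np.linalg.lstsq(A[k],q[k,2],rcond=None)[0]; k=abs(q[:,2]-A@p)<.0025
        print(nm,'tilt,z',p.round(4),k.sum(),rect(P,w.astype(np.uint8))[2:])
P=cloud(c); print('square',rect(P,blob(c,P,(440,265,515,340),.016,.026,1)))
save('end',np.hstack([cv2.resize(c['img'][220:340,80:270],(400,253)),cv2.resize(d['img'][130:240,300:475],(400,253))]))
E
```

```text
16.3167 [0.40820798 0.00998197 0.19966575] 0.04423750025160328
lid tilt,z [-0.0008 -0.0018  0.0719] 2919 (array([520. , 261.8]), array([104.9, 139.3]), 87.7)
full tilt,z [ 0.0013 -0.0005  0.0717] 2960 (array([516.2, 138.6]), array([103.8, 138.9]), 88.8)
lid tilt,z [0.     0.003  0.0739] 1357 (array([520.3, 261. ]), array([106.4, 142.2]), 88.0)
full tilt,z [-0.0012  0.0028  0.0738] 1698 (array([516.4, 137.7]), array([106.6, 142.5]), 87.6)
square (2013, np.float64(0.0199), array([ 467.9, -359.1]), array([94.7, 97.5]), 0.1)
```

View pics/end.png

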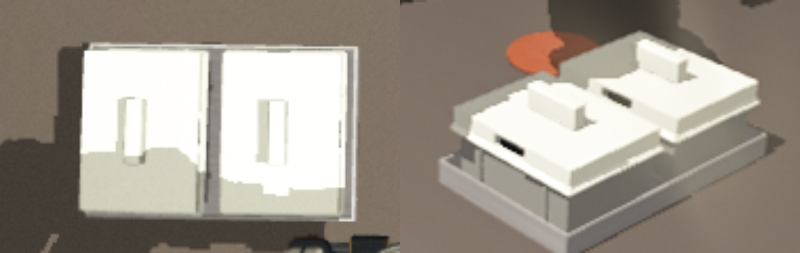

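Both lids sit at the same height, level and aligned, and the arm is clear of everything. Handing in.

```bash
python3 -c "
from rig import arm
print(arm.sign_off())"
```

```text
the job is handed in; nothing more can be done
None
```

The job is handed in at about 16 s of the 64 s allowed. The nozzle is in the open tub, and the oblong lid is pressed home on it and let go.

My last checks:
- **Nozzle:** I saw it standing in the tub before the lid went on. It can't be seen now that the lid is closed.
- **Lid height and tilt:** its plate is within 0.2 mm of the full tub's snapped lid in both camera views, with a tilt of about 0.003 rad or less.
- **Lid position:** it is within about 1 mm of the tub's measured centre and about 0.1 to 0.2° of its length.
- **Snap:** a confirming press of about 19 N moved it no more than 0.3 mm. The catch window on the side I could see looks the same as on the full tub. The catch on the far side was not seen directly.
- **Square lid:** it has not moved beyond 0.2 mm of measurement noise.

The two cameras differ by about 2 mm in absolute height and 1 mm in the lid's y position, which is within the stated calibration. No check failed.

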